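# Snap the dowel case lid shut all round

### The job

The lid of the dowel case on the bench is held only at its corners: the rim section on each of its four sides still stands up. Press all four rim sections down with the fingertips until each one clicks shut and lies flat. Do not lift or tip the case or shove it away from its place, and leave the plane, the screwdriver and the glue bottle alone.

Things in the scene. Friction and masses are not known exactly. Their poses are not given: they have to be found in the camera images.
- case: loose low rectangular black plastic case with a grey lid, about 0.9 kg in all, 200 mm (its x) by 140 mm (its y), 60 mm high to the top of the closed lid; origin at the centre of its underside, z up.
- lid_mid (a point): centre of the lid's clear panel, on its upper face, 57 mm above the bench; panel 136 x 76 mm, dowel pins show through. Round it: four fixed grey corner pads 30 x 30 mm (top 60 mm) and between them four hinged grey rim sections, one per side, 32 mm from crease (beside the panel) to outer edge, 3 mm thick. All start sprung up, sloping up outward, outer edge about 12 mm above its shut height.
- front_press (a point): point on the upper face of the rim section on the case's -x side (short side, section 73 mm long), half-way along, 24 mm out from its crease; moves with it. Shut, it is 60 mm above the bench; standing up, about 69 mm. Pressed straight down here it resists with about 9 N at first, less as it goes; past half-way it snaps down by itself and stays shut.
- far_press (a point): the same point on the rim section of the case's +x side (short side, 73 mm long)
- left_press (a point): the same point on the rim section of the case's +y side (long side, 133 mm long)
- right_press (a point): the same point on the rim section of the case's -y side (long side, 133 mm long)
- front (a joint): angle of the rim section on the case's -x side, rad: 0 standing up, 0.40 clicked shut and flat; it rests only at either end
- far (a joint): the same for the case's +x side
- left (a joint): the same for the case's +y side
- right (a joint): the same for the case's -y side
- plane_mid (a point): bystander: small wooden hand plane lying 200 mm to the case's +y side, 170 x 52 mm, about 90 mm high; this point is in the middle of its wooden body, 21 mm up. Not to be moved.
- screwdriver: bystander: wooden-handled screwdriver lying about 170 mm to the case's -y side, roughly parallel to its long side. Not to be moved.
- glue: bystander: upright white glue bottle 56 mm across and 110 mm high, about 210 mm to the case's +x side; origin at its underside. Not to be moved.
Not all that is in view belongs to the job. Of the things that look like the case, the larger one is meant.

How it is judged (in metres and radians):
At the end, for the whole second after the job is handed in: all four rim sections are shut (each joint above 0.36 of 0.40 rad), and the case stands flat (within 0.05 rad) and at rest, less than 40 mm from where it began (value of joint each of front, far, left, right above 0.36 rad and distance of case from where it was at the start of the episode below 0.04 m and angle between case's own z axis and vertical below 0.05 rad and linear speed of case below 0.02 m/s); the robot touches nothing.
It fails at once if the case is lifted (more than 12 mm) or tipped (more than 0.15 rad) (height (world z) of case above 0.012 m or angle between case's own z axis and vertical above 0.15 rad).
It fails at once if the case is shoved more than 60 mm from its place (distance of case from where it was at the start of the episode above 0.06 m).
It fails at once if the plane, the screwdriver or the glue bottle is moved more than 25 mm (distance of any of plane_mid, screwdriver, glue from where it was at the start of the episode above 0.025 m).
It also fails if it takes over 51 s, if anything falls off the work surface, if the arm or the gripper's body presses on something with over 40 N, if the wrist force passes 120 N, or if a joint passes its speed limit or range.

### The arm

A 7-joint arm with a two-finger parallel gripper is mounted at the origin on the work surface. World frame = base frame: x ahead of the robot, y to its left, z up, the work surface at z = 0. Lengths are in mm, angles in rad, forces in N, time in s.
With the tool pointing down it reaches from about 400 to 875 mm from the base axis. Payload 4.4 kg.
Tool frame: the origin (TCP) lies midway between the tips of the shut fingers; the grasp point (between the pads) lies 19 mm behind it; z points along the fingers, y is the line along which they close (so a half turn about z gives the same grasp; the last joint's range is limited). The gripper opens to 85 mm and grips with 20 to 120 N. Pads are 22 mm wide; open, the fingers measure 114 mm over their backs; the gripper's body (76 mm by 85 mm) begins 54 mm behind the grasp point. The pads swing forward as they close: fully open they stand 13 mm farther back than shut.
Start: joints at [1.192, 0.628, 0.038, 1.517, -0.027, 0.996, -0.02], TCP at [200.048, -618.465, 231.313] pointing down, gripper open.
Joint ranges: [-3.06, 3.06], [-0.37, 2.12], [-1.25, 1.32], [0.18, 2.47], [-1.1, 4.24], [0.23, 1.98], [-2.94, 2.94]. Speed limits (rad/s): [2.57, 2.57, 3.14, 3.14, 3.14, 3.14, 3.14].

### API

Orientations are given as [roll, pitch, yaw] about the fixed x, y, z axes, in that order (R = Rz(yaw) Ry(pitch) Rx(roll)).
In Python, from cell import ctrl gives the robot as it stands.
- The arm moves only by the shell command python3 -m handwheel 'ROWS'. ROWS is JSON, a list of rows, each a list of 3 entries, a list of its own where there are three numbers: the turn, a rotation vector about the tool's x, y, z in degrees, then the shift along the tool's x, y, z in m, then the closure, from 0 (fully open) to 1 (shut). A call has 1 to 5 rows; each row shifts and turns the commanded pose from where the row before left it, along the tool's axes as they then stand; what a row does not reach is not made up. A row lasts 1/12 s, in which the tool goes at most 41.7 mm and 7.16 degrees, less where a joint would pass 70% of its speed; a pose out of reach is approached as far as the arm can. A call is refused whole if a number of a shift passes 0.0417 or a number of a turn 7.16, either way. A call with a gripper value outside its range is refused whole. The fingers move at their own pace and stop on an object; the grip force is fixed at half the most. Time passes only in rows, so rows that do not move let the fingers close. It gives the time, the measured TCP pose, the force, the opening and the grip force at its end, in the units of the state.
- ctrl.read_state(): the state, without advancing time (a new reading comes with each control period).
- ctrl.get_image(name): name is "scene" or "top" or "wrist"; returns a dict with "pixels" (384x512x3 uint8, red, green, blue), "fx", "fy", "cx", "cy" (pixels), "pose" (4x4, takes a point from camera to world coordinates); the wrist camera has in their place "T_tool_cam" (4x4, takes a point from camera to tool coordinates, whose origin is the TCP and whose axes are the flange's). Camera axes: x right, y up, looking along -z (the intrinsics and any distortion apply to the point x, -y, -z); pixel columns grow to the right and rows downward; lengths in mm; the calibration is good to about 2 mm. A picture is of the moment at which its call begins: read the wrist's pose just before it. There is no depth.
- ctrl.finish_job(): hands the job in; it is judged then, once.
The state is a dict: "clock": time; "qpos": joint angles; "qd": joint speeds; "tau": joint torques, N m; "eef_pos": TCP position; "tool_rot": TCP orientation; "force": force on the tool from outside, world axes, zero at the start; "torque": the same for the moment, N m; "width": finger opening in mm; "gripper_force": force on a finger pad.
Only numpy, scipy, OpenCV 4.12 (cv2) and the standard library are available. Lean on these libraries where they do the work, as an engineer would, in place of code of your own. Each camera call takes 0.05 s, during which the arm holds its last target. There are 200 camera calls.

## Working session

There is one attempt and no reset: what is moved stays moved. The work goes in short steps, Python scripts to look and compute and a shell command to move; the robot and the scene stay as the last step left them, time stands still between calls to the robot, and variables do not carry over. Pictures are saved under pics/ and viewed, at most 10 in all, crops included, and the job is handed in when it is done.

```bash
mkdir -p pics; python3 - <<'E'
from cell import ctrl
import cv2,numpy as np
s=ctrl.read_state();print(s)
for n in("top","scene"):
    d=ctrl.get_image(n);cv2.imwrite(f"pics/{n}0.png",d["pixels"][:,:,::-1]);print({k:v for k,v in d.items() if k!="pixels"})
    np.savez(n+"0.npz",**d)
E
```

```text
{'clock': 0.0, 'qpos': array([ 1.19224407,  0.62934793,  0.03842789,  1.51834945, -0.02703914,
        0.99630883, -0.02001433]), 'qd': array([ 0.00061482, -0.00140623, -0.00082201, -0.00024058, -0.00034735,
        0.0003818 ,  0.00026441]), 'tau': array([ 1.48333261e-04, -5.63395429e+01,  1.22603841e+00, -1.93441343e+01,
        1.08319178e-02,  1.05593348e-02,  1.07066944e-05]), 'eef_pos': array([ 199.84718634, -617.8643599 ,  230.39359215]), 'tool_rot': array([-3.13969606e+00, -1.62096685e-05,  3.12728406e-01]), 'force': array([-0.07620458,  0.43805398, -0.85690998]), 'torque': array([ 0.01784065, -0.01247991, -0.05965468]), 'gripper_force': 0.0, 'width': 85.67510509351537}
{'fx': 404.3039453821611, 'fy': 404.3039453821611, 'cx': 256.7965773888544, 'cy': 192.51495656904717, 'pose': array([[-2.37483495e-03,  9.94320605e-01, -1.06399694e-01,
         4.97130487e+02],
       [-9.99709375e-01,  1.91882129e-04,  2.41066211e-02,
         5.62858173e+01],
       [ 2.39901263e-02,  1.06426021e-01,  9.94031175e-01,
         9.22526253e+02],
       [ 0.00000000e+00,  0.00000000e+00,  0.00000000e+00,
         1.00000000e+00]])}
{'fx': 471.05755790828357, 'fy': 471.05755790828357, 'cx': 252.2532934728753, 'cy': 192.7785478697597, 'pose': array([[ 1.86776272e-02, -6.74912100e-01,  7.37661714e-01,
         1.38920528e+03],
       [ 9.99657722e-01,  2.61237519e-02, -1.40985769e-03,
         3.84367411e+01],
       [-1.83189616e-02,  7.37435562e-01,  6.75169022e-01,
         7.99166960e+02],
       [ 0.00000000e+00,  0.00000000e+00,  0.00000000e+00,
         1.00000000e+00]])}
```

```bash
python3 - <<'E'
import cv2
a=cv2.imread("pics/top0.png");cv2.imwrite("pics/top0b.png",cv2.resize(a,(768,576),interpolation=cv2.INTER_CUBIC))
E
```

```text
(no output)
```

View pics/top0b.png

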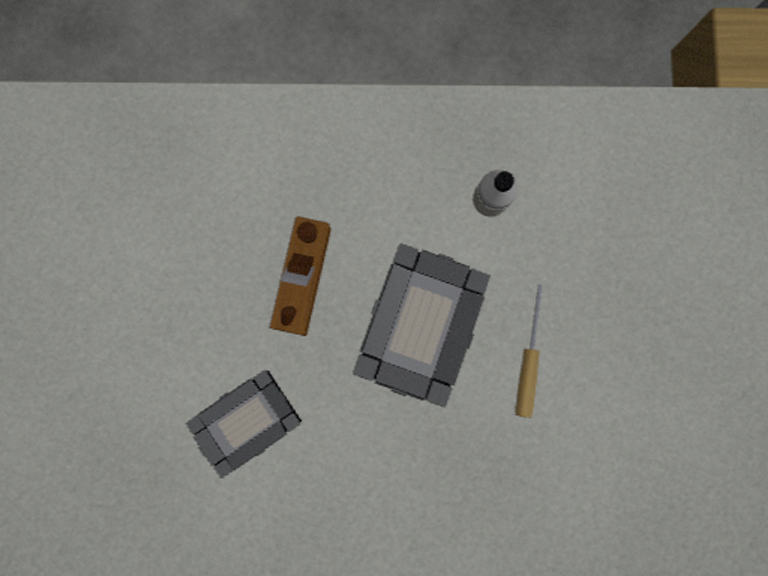

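View pics/scene0.png

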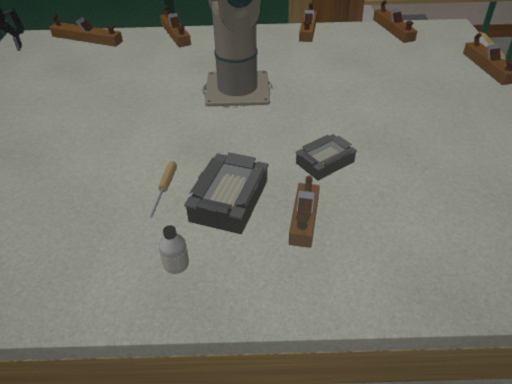

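Two case-like things appear in the enlarged top view: the large case at (422,325) and a small one at (244,423). The plane is at (300,275), the glue at (497,190) and the screwdriver at (530,380). I choose the larger case and check it in a crop.

```bash
python3 - <<'E'
import cv2
a=cv2.imread("pics/top0.png")[155:280,225:340];a=cv2.convertScaleAbs(a,alpha=2.2,beta=10)
cv2.imwrite("pics/crop1.png",cv2.resize(a,None,fx=4.8,fy=4.8,interpolation=cv2.INTER_CUBIC))
E
```

```text
(no output)
```

View pics/crop1.png

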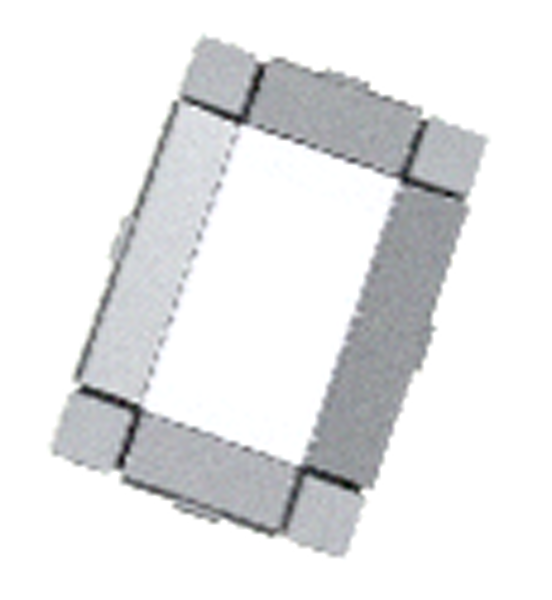

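The crop shows the larger case, with pads at all four corners and all rim sections up. Outer pad corners are at crop (203,37), (488,138), (345,557) and (52,455). I intersect those with z=60.

```bash
cat > h.py <<'E'
import numpy as np
from cell import ctrl
from scipy.spatial.transform import Rotation as R
def ray(d,u,v,z):
    c=np.array([(u-d["cx"])/d["fx"],-(v-d["cy"])/d["fy"],-1.]);P=d["pose"];w=P[:3,:3]@c;o=P[:3,3]
    return o+w*(z-o[2])/w[2]
E
python3 - <<'E'
from h import *
d=dict(np.load("top0.npz"))
c=np.array([ray(d,225+(u+.5)/4.8-.5,155+(v+.5)/4.8-.5,60)[:2] for u,v in[(203,37),(488,138),(345,557),(52,455)]])
print(c.round(1),np.linalg.norm(c-np.roll(c,-1,0),axis=1).round(1))
m=c.mean(0);ax=(c[0]+c[1]-c[2]-c[3])/2;yaw=np.arctan2(ax[1],ax[0]);print(m,yaw)
ay=(c[0]+c[3]-c[1]-c[2])/2;print(np.arctan2(ay[1],ay[0])-np.pi/2)
yaw=(yaw+np.arctan2(ay[1],ay[0])-np.pi/2)/2
for n,p in dict(front=[-92,0],far=[92,0],left=[0,62],right=[0,-62]).items():
    a=np.array([[np.cos(yaw),-np.sin(yaw)],[np.sin(yaw),np.cos(yaw)]])@p+m;print(n,a.round(1),np.linalg.norm(a).round())
for n,u,v,z in(("plane",300,275,40),("glue",497,190,80),("scr",530,380,15)):print(n,ray(d,u/1.5,v/1.5,z))
E
```

```text
[[ 655.2   13.3]
 [ 609.4 -114.8]
 [ 423.9  -47.9]
 [ 468.6   80.8]] [136.1 197.2 136.2 198.4]
[539.27759664 -17.1484719 ] -0.3464902223402849
-0.3391701176883677
front [452.6  13.8] 453.0
far [625.9 -48.1] 628.0
left [560.1  41.2] 562.0
right [518.4 -75.5] 524.0
plane [611.82880104 159.47365369  40.        ]
glue [ 729.28408598 -124.28617574   80.        ]
scr [ 457.60539131 -181.22308525   15.        ]
```

Measured size is 136x198 mm, so the pose holds: centre (539,-17), yaw -0.343. First I turn the tool +37.6° so its x lies along case x and its y along case -y, with the fingers shut.

```bash
python3 -m handwheel '[[[0,0,6.3],[0,0,0],1],[[0,0,6.3],[0,0,0],1],[[0,0,6.3],[0,0,0],1],[[0,0,6.3],[0,0,0],1],[[0,0,6.3],[0,0,0],1]]'
python3 -m handwheel '[[[0,0,6.1],[0,0,0],1],[[0,0,0],[0.008,-0.04,0],1],[[0,0,0],[0.008,-0.04,0],1],[[0,0,0],[0.008,-0.04,0],1],[[0,0,0],[0.008,-0.04,0],1]]'
python3 -m handwheel '[[[0,0,0],[0.008,-0.04,0],1],[[0,0,0],[0.008,-0.04,0],1],[[0,0,0],[0.008,-0.04,0],1],[[0,0,0],[0.008,-0.04,0],1],[[0,0,0],[0.008,-0.04,0],1]]'
cat >> h.py <<'E'
def where():
    s=ctrl.read_state();y=-.343;C=np.array([[np.cos(y),np.sin(y)],[-np.sin(y),np.cos(y)]])
    e=s["eef_pos"];print("case xy",(C@(e[:2]-[539.3,-17.1])).round(1),"z",e[2].round(1),"rpy",s["tool_rot"].round(3),"F",s["force"].round(1),"t",s["clock"],"w",s["width"])
E
python3 -c "from h import *;where()"
```

```text
clock: 0.52
eef_pos: [200.0, -618.1, 230.8]
tool_rot: [-3.141, 0.0, -0.242]
force: [-0.9, -0.5, -0.2]
width: 25.6
gripper_force: 0.0
clock: 0.93
eef_pos: [284.5, -476.7, 230.8]
tool_rot: [-3.141, 0.001, -0.344]
force: [0.3, 0.3, 0.5]
width: 0.2
gripper_force: 0.0
clock: 1.35
eef_pos: [389.6, -301.8, 231.2]
tool_rot: [-3.141, 0.0, -0.344]
force: [0.8, -0.7, -1.0]
width: 0.4
gripper_force: 0.0
case xy [ -45.3 -318.4] z 231.2 rpy [-3.141  0.    -0.344] F [ 0.8 -0.7 -1. ] t 1.35 w 0.3610759128418463
```

```bash

python3 -m handwheel '[[[0,0,0],[0.0065,-0.0365,0.018],1],[[0,0,0],[0.0065,-0.0365,0.018],1],[[0,0,0],[0.0065,-0.0365,0.018],1],[[0,0,0],[0.0065,-0.0365,0.018],1],[[0,0,0],[0.0065,-0.0365,0.018],1]]' >/dev/null
python3 -m handwheel '[[[0,0,0],[0.0065,-0.0365,0.018],1],[[0,0,0],[0.0065,-0.0365,0.018],1],[[0,0,0],[0,0,0],1],[[0,0,0],[0,0,0],1]]' >/dev/null
python3 - <<'E'
from h import *;import cv2
where()
s=ctrl.read_state();d=ctrl.get_image("wrist");print(d["T_tool_cam"].round(2),d["fx"],d["cx"],d["cy"])
cv2.imwrite("pics/w1.png",cv2.convertScaleAbs(d["pixels"][:,:,::-1],alpha=1.6,beta=10))
E
```

```text
case xy [ -0.5 -62.1] z 103.8 rpy [-3.141e+00  3.000e-03 -3.380e-01] F [-0.5 -1.   0.4] t 2.1 w -0.2100100753643945
[[   0.      0.95    0.3    77.56]
 [   1.     -0.      0.     -0.91]
 [   0.      0.3    -0.95 -142.3 ]
 [   0.      0.      0.      1.  ]] 295.041713746557 247.59455537582548 193.0539117208397
```

View pics/w1.png

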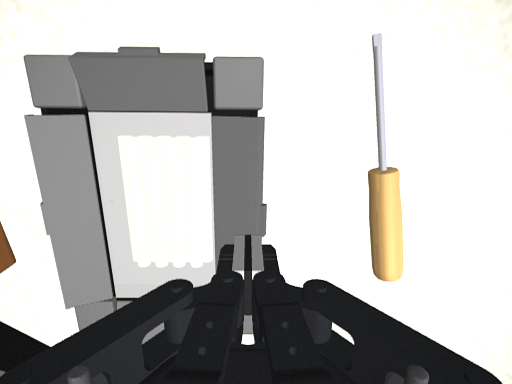

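The wrist view confirms alignment: fingertips at (248,245), over the right rim section (columns 213–265), with the side tab at (266,220). Pressing now.

```bash

python3 -m handwheel '[[[0,0,0],[0,0,0.015],1],[[0,0,0],[0,0,0.012],1],[[0,0,0],[0,0,0.003],1],[[0,0,0],[0,0,0.002],1],[[0,0,0],[0,0,0.002],1]]'
python3 -m handwheel '[[[0,0,0],[0,0,0.002],1],[[0,0,0],[0,0,0.002],1],[[0,0,0],[0,0,0.002],1],[[0,0,0],[0,0,0],1]]'
python3 -c "from h import *;where()"
```

```text
clock: 2.57
eef_pos: [517.8, -79.9, 71.9]
tool_rot: [3.141, -0.001, -0.345]
force: [-2.7, -2.8, 8.4]
width: -0.1
gripper_force: 4.1
clock: 2.9
eef_pos: [518.2, -78.8, 65.6]
tool_rot: [-3.141, -0.001, -0.344]
force: [-1.0, 1.3, 1.0]
width: 0.0
gripper_force: 0.0
case xy [  0.8 -65.2] z 65.6 rpy [-3.141e+00 -1.000e-03 -3.440e-01] F [-1.   1.3  1. ] t 2.9 w 0.005680075638407773
```

The force rose to 8 N, then dropped to about 1 N at z=65.6, so the section snapped. I go a little deeper to confirm, then rise and move to the far side.

```bash

python3 -m handwheel '[[[0,0,0],[0,0,0.002],1],[[0,0,0],[0,0,0.002],1],[[0,0,0],[0,0,0],1]]'
python3 -m handwheel '[[[0,0,0],[0,0,-0.015],1],[[0,0,0],[0,0,-0.019],1],[[0,0,0],[0.03,-0.021,0],1],[[0,0,0],[0.03,-0.021,0],1],[[0,0,0],[0.03,-0.021,0],1]]'
python3 -m handwheel '[[[0,0,0],[0,0,0],1],[[0,0,0],[0,0,0],1],[[0,0,0],[0,0,0],1]]' >/dev/null
python3 -c "from h import *;where()"
```

```text
clock: 3.15
eef_pos: [517.8, -78.1, 61.0]
tool_rot: [-3.141, 0.0, -0.343]
force: [0.5, -0.0, 0.7]
width: -0.1
gripper_force: 0.0
clock: 3.57
eef_pos: [625.3, -49.0, 96.1]
tool_rot: [-3.141, -0.001, -0.344]
force: [0.1, 0.2, 0.7]
width: -0.1
gripper_force: 0.0
case xy [89.6 -2.4] z 94.7 rpy [ 3.141e+00  2.000e-03 -3.430e-01] F [ 0.1 -1.4  0.4] t 3.8167 w -0.06722150585844215
```

```bash

python3 -m handwheel '[[[0,0,0],[0.002,-0.002,0.010],1],[[0,0,0],[0,0,0.009],1],[[0,0,0],[0,0,0.003],1],[[0,0,0],[0,0,0.002],1],[[0,0,0],[0,0,0.002],1]]'
python3 -m handwheel '[[[0,0,0],[0,0,0.002],1],[[0,0,0],[0,0,0.002],1],[[0,0,0],[0,0,0.002],1],[[0,0,0],[0,0,0],1]]'
python3 -m handwheel '[[[0,0,0],[0,0,0.001],1],[[0,0,0],[0,0,0],1]]'
python3 -c "from h import *;where()"
```

```text
clock: 4.23
eef_pos: [626.2, -48.8, 69.3]
tool_rot: [3.141, 0.0, -0.344]
force: [-0.7, -0.2, 4.5]
width: -0.1
gripper_force: 1.8
clock: 4.57
eef_pos: [625.7, -47.9, 62.5]
tool_rot: [3.141, 0.002, -0.343]
force: [-0.2, 0.7, -0.1]
width: 0.1
gripper_force: 0.0
clock: 4.73
eef_pos: [626.2, -48.1, 62.0]
tool_rot: [3.142, 0.001, -0.343]
force: [-0.1, -1.1, 1.2]
width: -0.3
gripper_force: 0.0
case xy [92.3  0.1] z 62.0 rpy [ 3.142e+00  1.000e-03 -3.430e-01] F [-0.1 -1.1  1.2] t 4.7333 w -0.2740137074073435
```

The far side snapped. Next is the left side (0,62): tool x -92, y -62.

```bash

python3 -m handwheel '[[[0,0,0],[0,0,-0.015],1],[[0,0,0],[0,0,-0.018],1],[[0,0,0],[-0.031,-0.021,0],1],[[0,0,0],[-0.031,-0.021,0],1],[[0,0,0],[-0.03,-0.02,0],1]]' >/dev/null
python3 -m handwheel '[[[0,0,0],[0,0,0],1],[[0,0,0],[0,0,0],1],[[0,0,0],[0,0,0],1],[[0,0,0],[0,0,0.010],1]]' >/dev/null
python3 -c "from h import *;where()"
python3 -m handwheel '[[[0,0,0],[0,0,0.009],1],[[0,0,0],[0,0,0.003],1],[[0,0,0],[0,0,0.002],1],[[0,0,0],[0,0,0.002],1]]'
python3 -m handwheel '[[[0,0,0],[0,0,0.002],1],[[0,0,0],[0,0,0.002],1],[[0,0,0],[0,0,0.002],1],[[0,0,0],[0,0,0.001],1],[[0,0,0],[0,0,0],1]]'
python3 -c "from h import *;where()"
```

```text
case xy [ 3.4 61.5] z 86.7 rpy [-3.141 -0.005 -0.345] F [ 0.7 -0.4  0.1] t 5.4833 w 0.3176773866436922
clock: 5.82
eef_pos: [561.1, 40.9, 69.0]
tool_rot: [-3.141, 0.0, -0.344]
force: [-0.6, 1.2, 5.0]
width: 0.1
gripper_force: 2.0
clock: 6.23
eef_pos: [560.3, 40.7, 61.8]
tool_rot: [3.141, 0.001, -0.344]
force: [0.2, -0.3, 0.1]
width: -0.1
gripper_force: 0.0
case xy [ 0.3 61.5] z 61.8 rpy [ 3.141e+00  1.000e-03 -3.440e-01] F [ 0.2 -0.3  0.1] t 6.2333 w -0.09401713643826086
```

Now the front side (-92,0): tool x -92, y +62.

```bash

python3 -m handwheel '[[[0,0,0],[0,0,-0.015],1],[[0,0,0],[0,0,-0.018],1],[[0,0,0],[-0.031,0.021,0],1],[[0,0,0],[-0.031,0.021,0],1],[[0,0,0],[-0.03,0.02,0],1]]' >/dev/null
python3 -m handwheel '[[[0,0,0],[0,0,0],1],[[0,0,0],[0,0,0],1],[[0,0,0],[0,0,0],1],[[0,0,0],[0,0,0.010],1]]' >/dev/null
python3 -c "from h import *;where()"
python3 -m handwheel '[[[0,0,0],[0,0,0.009],1],[[0,0,0],[0,0,0.003],1],[[0,0,0],[0,0,0.002],1],[[0,0,0],[0,0,0.002],1]]'
python3 -m handwheel '[[[0,0,0],[0,0,0.002],1],[[0,0,0],[0,0,0.002],1],[[0,0,0],[0,0,0.002],1],[[0,0,0],[0,0,0.001],1],[[0,0,0],[0,0,0],1]]'
python3 -c "from h import *;where()"
```

```text
case xy [-88.5   1.4] z 86.5 rpy [-3.139 -0.005 -0.343] F [ 0.4  0.4 -0.1] t 6.9833 w 0.09352845144880957
clock: 7.32
eef_pos: [453.1, 14.4, 69.1]
tool_rot: [-3.141, 0.002, -0.343]
force: [-2.1, 3.2, 3.6]
width: 0.5
gripper_force: 2.3
clock: 7.73
eef_pos: [453.4, 13.5, 62.0]
tool_rot: [3.141, -0.0, -0.344]
force: [0.3, 0.4, -0.0]
width: -0.1
gripper_force: 0.0
case xy [-91.2  -0. ] z 62.0 rpy [ 3.141 -0.    -0.344] F [ 0.3  0.4 -0. ] t 7.7333 w -0.1264385657633076
```

Now up and clear, backing off along the -x/-y side, then a check.

```bash

python3 -m handwheel '[[[0,0,0],[0,0,-0.03],1],[[0,0,0],[0,0,-0.04],1],[[0,0,0],[0,0,-0.04],1],[[0,0,0],[0,0,-0.04],1],[[0,0,0],[0,0.03,0],1]]' >/dev/null
python3 -m handwheel '[[[0,0,0],[0,0.04,0],1],[[0,0,0],[0,0.04,0],1],[[0,0,0],[0,0.04,0],1],[[0,0,0],[0,0.04,0],1],[[0,0,0],[0,0.04,0],1]]' >/dev/null
python3 -m handwheel '[[[0,0,0],[0,0.04,0],1],[[0,0,0],[0,0.04,0],1],[[0,0,0],[0,0,0],1],[[0,0,0],[0,0,0],1],[[0,0,0],[0,0,0],1]]'
python3 - <<'E'
from h import *;import cv2
where()
A=cv2.convertScaleAbs(ctrl.get_image("top")["pixels"][:,:,::-1][140:290,170:370],alpha=2.,beta=10)
B=cv2.convertScaleAbs(ctrl.get_image("scene")["pixels"][:,:,::-1][140:290,140:340],alpha=2.,beta=10)
cv2.imwrite("pics/end.png",cv2.resize(np.hstack([A,B]),(800,300),interpolation=cv2.INTER_CUBIC))
E
```

```text
clock: 8.98
eef_pos: [348.7, -277.8, 212.2]
tool_rot: [-3.141, 0.0, -0.344]
force: [0.7, -0.2, -0.3]
width: 0.2
gripper_force: 0.0
case xy [ -91.8 -309.6] z 212.2 rpy [-3.141  0.    -0.344] F [ 0.7 -0.2 -0.3] t 8.9833 w 0.16357508138835453
```

View pics/end.png

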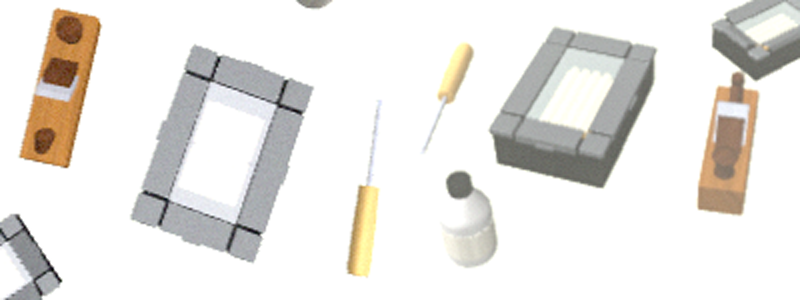

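Both views show all four rim sections flat, level with the corner pads and evenly shaded (case at about (222,155) left and (575,105) right). The case has not visibly moved, and neither have the plane, screwdriver or glue.

```bash
python3 -c "from cell import ctrl;print(ctrl.finish_job())"
```

```text
the job is handed in; nothing more can be done
None
```

All four rim sections were pressed down and snapped, and they lie flat in the final images; the case, plane, screwdriver and glue look unmoved, and I handed the job in about 9 s into the 51 s limit (no verdict was returned).

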